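# Click an icing-syringe barrel into its slotted holder

## Task

Pick up the metal icing-syringe barrel and bring it upright to the open front of the slotted holder, then slide it sideways into the slot with its flange under the slotted plate and push it gently until it snaps past the two rollers and stays held against the spring pad. How deep the catch sits is different every time, so go by feel and stop once it has clicked in; never ram it. Let go of it and leave the other things on the worktop where they stand.

Things in the scene. Friction and masses are not known exactly. Their poses are not given: they have to be found in the camera images.
- barrel: plain aluminium icing-syringe barrel, 97 mm tall, 0.13 to 0.25 kg, standing on its flange, nozzle up. Origin: centre of its underside, z up its axis; round, yaw means nothing. From below: round flange 58 mm across, 6 mm thick; cylinder 34 mm across from 6 to 78 mm; nozzle cone to 97 mm. Grip the cylinder 50 to 65 mm above its underside, clear of the catch.
- holder: metal holder fixed to the worktop. Origin: centre of its underside at worktop level; x is the direction in which the barrel slides in, z up. Base plate 110 mm wide, from x = -97 to +102 mm, its top at z = 8 mm. Slotted plate above it at z = 16.5 to 22.5 mm: 8.5 mm of height for the 6 mm flange. A catch carriage on that plate rises to z = 39 mm, clamped fast at an unreported depth
- apron (a point): middle of the bare front part of the holder's base plate, on its top (holder x = -60, y = 0, z = 8 mm): room to set the barrel down in front of the slot, clear of the slotted plate
- mouth (a point): middle of the slot's open mouth, at the plate's underside (holder x = -25, y = 0, z = 16.5 mm). The slot is 38 mm wide with rounded corners of radius 15 mm at the mouth and runs 115 mm along holder x; the channel for the flange beneath is 68 mm wide
- catch_nearest (a point): the nearest place at which the line through the catch's two sprung rollers can lie (holder x = +2, y = 0, z = 29 mm); the true line lies 0 to 44 mm farther in. Rollers 10 mm across, 29 mm apart at rest, at z = 23.5 to 34.5 mm; they part with 6 to 10 N as the barrel's axis comes 10 to 2 mm short of the line, and draw it in once past. The axis then rests 4.5 to 6.5 mm past the line
- pad (a joint): travel in m of the sprung rubber pad at the end of the catch: 0 when free, 4 N per mm, end of travel 8 mm. The barrel meets it when its axis is 4 mm past the roller line, so any travel means that it has clicked in. It reads about 0.001 to 0.002 with the barrel clicked in and released; 20 N (5 mm) on it is too much.
- tall_spice: spice jar with a black lid, 40 mm across, 105 mm tall, bystander near the front; origin at the centre of its underside
- small_tin: small food tin, 57 mm across, 72 mm tall, bystander near the front; origin at the centre of its underside
- spice_jar: spice jar with a yellow lid, 42 mm across, 96 mm tall, bystander near the front; origin at the centre of its underside
- tablet_box: small carton, 32x84x47 mm, bystander on the left near the wall; origin at the centre of its underside

How it is judged:
By the outcome, as a careful person would: the job done as asked, in the order asked, and still so for the second after the job is handed in, with the robot touching nothing.
It also fails if it takes over 64 s, if anything falls off the work surface, if the arm or the gripper's body presses on something with over 40 N, if the wrist force passes 120 N, or if a joint passes its speed limit or range.

## Robot

A 6-joint arm with a two-finger parallel gripper is mounted at the origin on a cart in front of the work surface, level with it; the furniture and walls round the work are solid. World frame = base frame: x ahead of the robot, y to its left, z up, the work surface at z = 0. Lengths are in mm, angles in rad, forces in N, time in s.
With the tool pointing down it reaches from about 350 to 975 mm from the base axis. Payload 7.1 kg.
Tool frame: the origin (TCP) lies midway between the tips of the shut fingers; the grasp point (between the pads) lies 19 mm behind it (ctrl.grip_point_offset is the distance from the TCP to the grasp point, in mm); z points along the fingers, y is the line along which they close (so a half turn about z gives the same grasp; the last joint's range is limited). The gripper opens to 88 mm and grips with 3 to 60 N. Pads are 20 mm wide; open, the fingers measure 115 mm over their backs; the gripper's body (75 mm by 178 mm) begins 61 mm behind the grasp point.
Start: joints at [-1.156, 0.423, 1.63, -0, 1.089, -0.019], TCP at [262.716, -567.085, 222.675] pointing down, gripper open.
Joint ranges: [-3, 3], [-0.9, 2.11], [0.09, 2.58], [-1.31, 4.45], [0.11, 2.69], [-2.54, 2.54]. Speed limits (rad/s): [2.39, 2.39, 3.01, 3.14, 3.14, 3.14].

## Interface

Orientations are given as a rotation vector (axis times angle).
In Python, from workcell import get_obs, optics, close_job, spotter, ctrl gives the robot as it stands. The module is installed in compiled form; this text tells all that it offers.
- The arm moves only by the tool move_arm, never from a script. Its argument "rows" is a list of rows, each a list of 5 numbers: the shift along the tool's x, y, z in cm, then the turn about the tool's z in degrees, then the opening in per cent of the stroke, from 0 (shut) to 100 (fully open). A call has 1 to 10 rows; each row shifts and turns the commanded pose from where the row before left it, along the tool's axes as they then stand; what a row does not reach is not made up. A row lasts 1/8 s, in which the tool goes at most 62.5 mm and 10.7 degrees, less where a joint would pass 70% of its speed; a pose out of reach is approached as far as the arm can. A call with a gripper value outside its range is refused whole. The fingers move at their own pace and stop on an object; the grip force is fixed at half the most. Time passes only in rows, so rows that do not move let the fingers close. It gives the time, the measured TCP pose, the force, the opening and the grip force at its end, in the units of the state.
- get_obs(): the state, without advancing time (a new reading comes with each control period).
- optics.get_image(name): name is "side" or "top"; returns the picture (400x640x3 uint8, blue, green, red); there is no depth.
- optics.calibration(name): a dict with "camera_matrix" (3x3 intrinsics, pixels), "xyz" and "orientation" of the camera in the world. Camera axes: x right, y down, z forward; pixel columns grow to the right and rows downward; lengths in mm; the calibration is good to about 2 mm. A picture is of the moment at which its call begins. calibration takes no time and is no camera call.
- close_job(): hands the job in; it is judged then, once.
Trained networks look in the newest picture that a camera, given by its name, has taken for a name from the list of things; names that differ only in an ending like _2 or _b are one class to them, and where a whole thing is asked for, a point or a joint stands for the part that bears it (a point fixed in the world has none). Each returns a list of dicts, best first, with "conf" (0 to 1); they miss things now and then, are a little off and sometimes report something else, mostly with a low value. They report only what shows in the picture. A call takes as long as a camera call.
- spotter.find_in(camera, label): "point" ([column, row] in pixels, amid what is visible of it).
- spotter.regions_of(camera, label): "region" (400x640 bool, what is visible of it) and "point" ([column, row] in pixels, amid what is visible of it).
The state is a dict: "t": time; "qpos": joint angles; "qvel": joint speeds; "joint_torque": joint torques, N m; "ee_pos": TCP position; "orientation": TCP orientation; "ft_force": force on the tool from outside, world axes, zero at the start; "moment": the same for the moment, N m; "width": finger opening in mm; "grasp_force": force on a finger pad.
Only numpy, scipy, OpenCV 4.12 (cv2) and the standard library are available. Lean on these libraries where they do the work, as an engineer would, in place of code of your own. Each camera call takes 0.05 s, during which the arm holds its last target. There are 200 camera calls.

## Working session

There is one attempt and no reset: what is moved stays moved. The work goes in short steps, Python scripts to look and compute and a tool call to move; the robot and the scene stay as the last step left them, time stands still between calls to the robot, and variables do not carry over. Pictures are saved under pics/ and viewed, at most 10 in all, crops included, and the job is handed in when it is done.

Besides the shell and the picture viewer there is one more tool, called after "Emit:" as name(argument=value, ...) on one line, values as JSON. move_arm: Moves the arm, as the interface text tells. Its arguments: {"type":"object","properties":{"rows":{"type":"array","items":{"type":"array","items":{"type":"number"}}}},"required":["rows"]}

```bash
mkdir -p pics
cat > h.py <<'E'
import numpy as np, cv2
from scipy.spatial.transform import Rotation as R
from workcell import get_obs, optics, close_job, spotter, ctrl
def cal(n):
    c=optics.calibration(n); o=np.array(c["orientation"],float)
    M=R.from_rotvec(o).as_matrix() if o.size==3 else o.reshape(3,3)
    return np.array(c["camera_matrix"],float),np.array(c["xyz"],float),M
def ray(n,p):
    K,x,M=cal(n); d=M@np.linalg.solve(K,[p[0],p[1],1]); return x,d/np.linalg.norm(d)
def atz(n,p,z):
    x,d=ray(n,p); return x+d*(z-x[2])/d[2]
def proj(n,P):
    K,x,M=cal(n); q=(np.atleast_2d(P)-x)@M; q=q@K.T; return q[:,:2]/q[:,2:]
E
python3 - <<'E'
from h import *
for n in ("top","side"):
    im=optics.get_image(n); cv2.imwrite(f"pics/{n}0.png",im)
    print(n,optics.calibration(n))
    for l in ("barrel","holder","tall_spice","small_tin","spice_jar","tablet_box","pad"):
        r=spotter.regions_of(n,l)
        for d in r[:2]:
            ys,xs=np.where(d["region"]); print(l,round(d["conf"],2),np.round(d["point"]),xs.min(),xs.max(),ys.min(),ys.max(),len(xs))
print(get_obs())
E
```

```text
top {'camera_matrix': array([[422.28032099,   0.        , 327.01000651],
       [  0.        , 422.28032099, 199.41932102],
       [  0.        ,   0.        ,   1.        ]]), 'xyz': array([417.43562169,  57.02453707, 901.89946179]), 'orientation': array([-2.19072168,  2.1980053 , -0.05578098])}
barrel 0.88 [319. 187.] 308 334 177 203 570
holder 0.78 [400. 199.] 369 430 150 248 4932
tall_spice 0.61 [261. 239.] 250 276 227 247 472
small_tin 0.72 [294. 241.] 282 312 229 257 719
small_tin 0.56 [260. 237.] 250 276 227 248 477
spice_jar 0.74 [334. 240.] 322 345 229 254 431
tablet_box 0.64 [238. 189.] 214 258 181 198 690
pad 0.56 [321. 188.] 307 334 176 203 600
side {'camera_matrix': array([[408.32483566,   0.        , 311.30404186],
       [  0.        , 408.32483566, 199.80979675],
       [  0.        ,   0.        ,   1.        ]]), 'xyz': array([ 797.3956614 , -620.25051067,  430.95317991]), 'orientation': array([-1.99544875, -0.51149703,  0.27588771])}
barrel 0.86 [328. 205.] 317 343 176 222 792
holder 0.58 [287. 255.] 221 342 222 288 4539
tall_spice 0.63 [316. 166.] 306 323 144 189 
[... 279 characters left out ...]
8
{'t': 0.8, 'qpos': array([-1.15599753e+00,  4.23044393e-01,  1.62989430e+00,  1.98061764e-05,
        1.08861483e+00, -1.89617293e-02]), 'qvel': array([-1.03510125e-03, -2.26842280e-03,  4.29439875e-04, -1.43331543e-06,
        6.44060215e-04,  6.75807740e-04]), 'joint_torque': array([ 3.27861369e-05, -5.44509351e+01, -2.74041045e+01,  6.44707354e-02,
        1.66109082e-02,  9.06780912e-06]), 'ee_pos': array([ 262.72379929, -567.08542142,  222.71205281]), 'orientation': array([3.06796520e+00, 6.75998940e-01, 3.91110845e-05]), 'ft_force': array([-0.24755597,  0.82523169,  0.24235697]), 'moment': array([ 0.06455658,  0.03501286, -0.01441538]), 'grasp_force': 0.0, 'width': 87.72988108944602}
```

Run:
```python
import cv2
a=cv2.imread("pics/top0.png")[130:280,200:450]; cv2.imwrite("pics/t_c.png",cv2.resize(a,None,fx=3.2,fy=3.2,interpolation=cv2.INTER_CUBIC))
a=cv2.imread("pics/side0.png")[130:310,200:400]; cv2.imwrite("pics/s_c.png",cv2.resize(a,None,fx=3.2,fy=3.2,interpolation=cv2.INTER_CUBIC))
```

```text
(no output)
```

View pics/t_c.png

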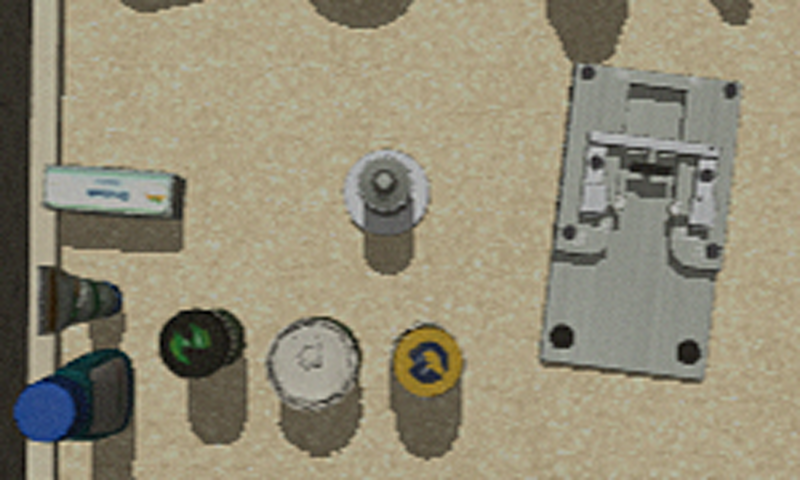

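View pics/s_c.png

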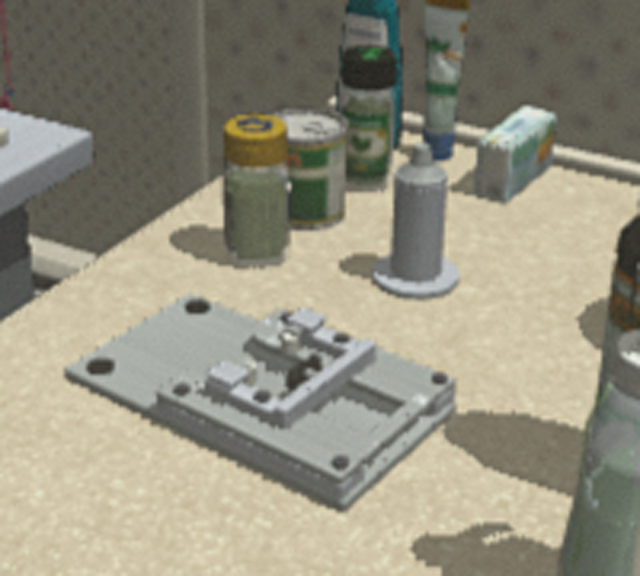

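The top view shows the barrel at about (319,187), the holder at (400,199) with its mouth facing the robot and turned slightly, and the jars well clear of the barrel. In the side view the barrel is at (330,205) and the holder's corners are sharp enough to fit. I'll fit both poses from these.

Run:
```python
from h import *
from scipy.optimize import least_squares
T=lambda u,v:np.array([200+(u+.5)/3.2-.5,130+(v+.5)/3.2-.5])
# holder (world: x up in top picture); crop corners
obs=[("top",(-97,55,8),T(541,362)),("top",(-97,-55,8),T(702,380)),("top",(102,55,22.5),T(575,63)),("top",(102,-55,22.5),T(741,82)),
("side",(-97,-55,8),T(66,371)),("side",(-97,55,8),T(190,296)),("side",(102,55,22.5),T(456,380)),("side",(102,-55,22.5),T(341,484))]
def W(p,P):
    c,s=np.cos(p[2]),np.sin(p[2]); x,y,z=P; return np.array([p[0]+c*x-s*y,p[1]+s*x+c*y,z])
f=lambda p,o=obs:np.concatenate([proj(n,W(p,P))[0]-q for n,P,q in o])
for o in (obs,obs[:4],obs[4:]):
    r=least_squares(f,[430,-110,-.1],args=(o,),x_scale=[1,1,.01]); print("holder",r.x[:2].round(1),np.degrees(r.x[2]).round(2),r.fun.round(1))
r=least_squares(f,[430,-110,-.1],x_scale=[1,1,.01]).x
print("apron",W(r,(-60,0,8)),"mouth",W(r,(-25,0,16.5)))
a=np.linspace(0,2*np.pi,60)
prof=[(29,0),(29,6),(17,6),(17,78),(4,97)]
M=np.concatenate([np.c_[q*np.cos(a),q*np.sin(a),0*a+z] for q,z in prof])
bb={"top":(307.5,334.5,176.5,203.5),"side":(316.5,343.5,175.5,222.5)}
def g(p,ns=("top","side")):
    o=[]
    for n in ns:
        q=proj(n,M+[p[0],p[1],0]); o+=[q[:,0].min()-bb[n][0],q[:,0].max()-bb[n][1],q[:,1].min()-bb[n][2],q[:,1].max()-bb[n][3]]
    return np.array(o)
for ns in (("top","side"),("top",),("side",)):
    b=least_squares(g,[430,70],args=(ns,)); print("barrel",b.x.round(1),b.fun.round(1))
for l,p,z in (("tall",(261,237),105),("tin",(297,243),72),("spice",(334,240),96)): print(l,atz("top",p,z).round())
```

```text
holder [463.8 -95.1] -7.22 [-0.5 -1.1  1.  -0.3  0.6 -1.8  0.9 -1.4 -1.9 -1.5 -0.7 -2.   0.1 -0.8
 -0.1 -2.1]
holder [461.5 -94.1] -6.9 [-0.8  0.2  0.8  0.7 -0.1 -0.6  0.1 -0.4]
holder [467.1 -98.4] -7.6 [-1.5 -0.4  0.1 -0.9  1.   0.8  0.4 -0.2]
apron [404.31576023 -87.58480857   8.        ] mouth [439.03831167 -91.98303798  16.5       ]
barrel [486.6  71.6] [-0.5 -0.3 -1.1 -0.8 -1.2 -0.9 -1.5  0.9]
barrel [484.5  70.8] [-0.1  0.1 -0.2  0.2]
barrel [488.9  72. ] [-0.2  0.2 -1.4  1.1]
tall [389. 182. 105.]
tin [376. 117.  72.]
spice [382.  45.  96.]
```

Emit:
move_arm(rows=[[0, 0, 0, 8, 100], [0, 0, 0, 8, 100], [0, 0, 0, 8, 100], [0, 0, 0, 7.9, 100], [0, -4, 0, 0, 100], [0, -4, 0, 0, 100], [0, -4, 0, 0, 100], [1, -4, 0, 0, 100], [1, -4, 0, 0, 100], [1, -4, 0, 0, 100]])

```text
t: 2.05
ee_pos: [322.3, -331.5, 222.9]
orientation: [3.135, -0.193, 0.001]
ft_force: [0.1, 0.2, -0.5]
width: 87.7
grasp_force: 0.0
```

Emit:
move_arm(rows=[[1.13, -4.2, 0, 0, 100], [1.13, -4.2, 0, 0, 100], [1.13, -4.2, 0, 0, 100], [1.13, -4.2, 0, 0, 100], [1.13, -4.2, 0, 0, 100], [1.13, -4.2, 0, 0, 100], [1.13, -4.2, 0, 0, 100], [1.13, -4.2, 0, 0, 100], [1.13, -4.2, 0, 0, 100], [1.13, -4.2, 0, 0, 100]])

```text
t: 3.3
ee_pos: [486.1, 71.9, 222.9]
orientation: [-3.136, 0.193, -0.001]
ft_force: [0.0, -1.1, 0.1]
width: 87.8
grasp_force: 0.0
```

Emit:
move_arm(rows=[[0, 0, 2.5, 0, 100], [0, 0, 2.5, 0, 100], [0, 0, 2.5, 0, 100], [0, 0, 2.5, 0, 100], [0, 0, 1.2, 0, 100], [0, 0, 0, 0, 100], [0, 0, 0, 0, 100]])

```text
t: 4.18
ee_pos: [486.2, 70.4, 111.4]
orientation: [-3.135, 0.193, -0.002]
ft_force: [-0.1, 0.1, 0.2]
width: 87.8
grasp_force: 0.0
```

Run:
```python
from h import *
out=[]
for n in ("top","side"):
    im=optics.get_image(n)
    q=proj(n,get_obs()["ee_pos"])[0]; print(n,q)
    cv2.circle(im,tuple(int(v) for v in q),1,(0,0,255),-1)
    out.append(cv2.resize(im[110:270,250:410],None,fx=2.5,fy=2.5,interpolation=cv2.INTER_CUBIC))
cv2.imwrite("pics/g1.png",np.hstack(out))
```

```text
top [320.31098197 184.74752875]
side [330.97982415 168.29649691]
```

View pics/g1.png

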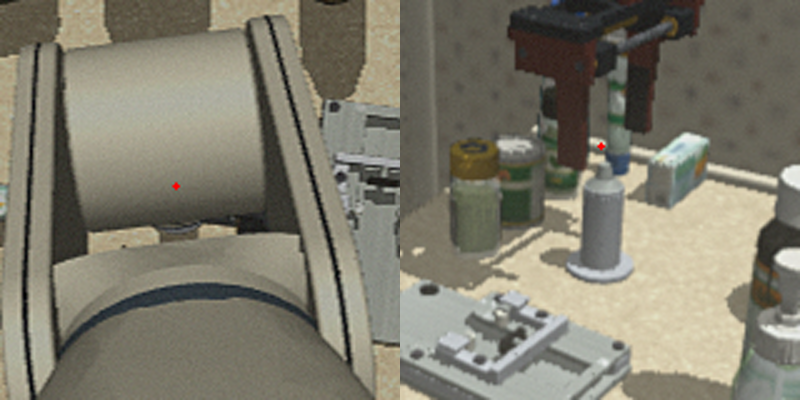

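Seen from the side, the fingers straddle the barrel: tips at about (573,165) and (640,130), nozzle at (602,170). I'll go down and close.

Emit:
move_arm(rows=[[0, 0, 1.5, 0, 100], [0, 0, 1.5, 0, 100], [0, 0, 1.5, 0, 100], [0, 0, 1.5, 0, 100], [0, 0, 1.1, 0, 100], [0, 0, 0, 0, 100], [0, 0, 0, 0, 100]])

```text
t: 5.15
ee_pos: [485.8, 70.4, 39.8]
orientation: [-3.136, 0.193, -0.0]
ft_force: [-0.4, 0.2, -0.3]
width: 87.9
grasp_force: 0.0
```

Emit:
move_arm(rows=[[0, 0, 0, 0, 60], [0, 0, 0, 0, 48], [0, 0, 0, 0, 44], [0, 0, 0, 0, 42], [0, 0, 0, 0, 40], [0, 0, 0, 0, 38], [0, 0, 0, 0, 36], [0, 0, 0, 0, 30], [0, 0, 0, 0, 20]])

```text
t: 6.28
ee_pos: [485.6, 70.4, 39.7]
orientation: [-3.136, 0.193, -0.0]
ft_force: [-0.5, 0.9, -0.9]
width: 33.6
grasp_force: 30.0
```

Emit:
move_arm(rows=[[0, 0, -1, 0, 20], [0, 0, -2.5, 0, 20], [0, 0, -2.5, 0, 20], [0, 2.5, 0, 0, 20], [0, 2.8, 0, 0, 20], [0, 2.8, 0, 0, 20], [-1.5, 2.8, 0, 0, 20], [-1.6, 2.8, 0, 0, 20], [-1.5, 2, 0, 0, 20], [-1.5, 1, 0, 0, 20]])

```text
t: 7.52
ee_pos: [403.8, -88.6, 100.0]
orientation: [3.135, -0.195, 0.0]
ft_force: [-0.4, 0.2, -2.4]
width: 33.5
grasp_force: 30.0
```

Emit:
move_arm(rows=[[0, 0, 1.5, 0, 20], [0, 0, 1.2, 0, 20], [0, 0, 0, 0, 20], [0, 0, 0, 0, 20]])

```text
t: 8.02
ee_pos: [404.8, -87.7, 72.8]
orientation: [-3.136, 0.192, 0.0]
ft_force: [0.8, 0.9, -2.5]
width: 33.4
grasp_force: 30.0
```

Run:
```python
from h import *
out=[]
o=get_obs();print(o["ee_pos"],o["ft_force"],o["moment"])
for n,(u,v) in (("top",(320,140)),("side",(210,170))):
    im=optics.get_image(n); cv2.imwrite(f"pics/{n}2.png",im)
    for l in ("barrel","holder"):
        for d in spotter.regions_of(n,l)[:1]:
            ys,xs=np.where(d["region"]); print(n,l,round(d["conf"],2),xs.min(),xs.max(),ys.min(),ys.max())
    out.append(cv2.resize(im[v:v+130,u:u+130],None,fx=3,fy=3,interpolation=cv2.INTER_CUBIC))
cv2.imwrite("pics/a1.png",np.hstack(out))
```

```text
[404.77121615 -87.67795935  72.76934527] [ 0.82801739  0.92856196 -2.51352672] [ 0.03816074  0.00888666 -0.06322868]
top barrel 0.38 214 258 181 199
top holder 0.69 374 431 150 233
side barrel 0.85 239 269 179 234
side holder 0.55 220 342 226 289
```

View pics/a1.png

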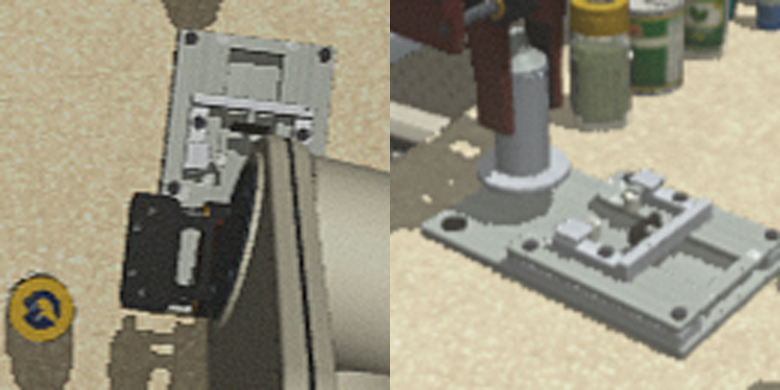

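Top: the holder is clear and the gripper stands over its apron. Side: the barrel is held upright, flange at about (254,230) px over the apron. I'll refine the holder's pose with silhouette fits for each camera, and use the held barrel to measure camera bias.

```bash
cat > fit.py <<'E'
from h import *
from scipy.optimize import minimize
def box(x0,x1,z0,z1): return np.array([(x,y,z) for x in(x0,x1) for y in(-55,55) for z in(z0,z1)],float)
B=[box(-97,102,0,8),box(-25,102,8,22.5)]
S=8
def render(n,p,hulls):
    m=np.zeros((400*S,640*S),np.uint8); c,s=np.cos(p[2]),np.sin(p[2]); Rz=np.array([[c,-s,0],[s,c,0],[0,0,1]])
    for b in hulls:
        q=proj(n,b@Rz.T+[p[0],p[1],0]); h=cv2.convexHull(((q+.5)*S).astype(np.float32)).round().astype(np.int32); cv2.fillConvexPoly(m,h,1)
    return cv2.resize(m.astype(np.float32),(640,400),interpolation=cv2.INTER_AREA)
def fit(n,mask,hulls,p0,roi):
    f=lambda p:np.abs(render(n,[p[0],p[1],p[2]/100],hulls)-mask)[roi].sum()
    r=minimize(f,p0,method="Nelder-Mead",options=dict(initial_simplex=np.array(p0)+np.array([[0,0,0],[6,0,0],[0,6,0],[0,0,4]])))
    return r.x,r.fun
if __name__=="__main__":
    for n,sl in (("top",np.s_[140:260,360:440]),("side",np.s_[210:300,212:350])):
        im=cv2.imread(f"pics/{n}0.png"); hsv=cv2.cvtColor(im,cv2.COLOR_BGR2HSV)
        m=(hsv[...,1]<45).astype(np.uint8); z=np.zeros_like(m); z[sl]=m[sl]
        cs,_=cv2.findContours(z,cv2.RETR_EXTERNAL,cv2.CHAIN_APPROX_NONE); c=max(cs,key=cv2.contourArea)
        z[:]=0; cv2.drawContours(z,[c],-1,1,-1)
        x,e=fit(n,z,B,[464,-95,-12.5],sl); print(n,x[:2].round(1),np.degrees(x[2]/100).round(2),"err px",round(e),"area",z.sum())
        r=render(n,[x[0],x[1],x[2]/100],B); v=im.copy(); k,_=cv2.findContours((r>.5).astype(np.uint8),0,1); cv2.drawContours(v,k,-1,(0,0,255),1); cv2.drawContours(v,[c],-1,(0,255,0),1)
        cv2.imwrite(f"pics/f_{n}.png",cv2.resize(v[sl],None,fx=3,fy=3,interpolation=cv2.INTER_NEAREST))
    a,b=cv2.imread("pics/f_top.png"),cv2.imread("pics/f_side.png"); h=360
    o=np.zeros((h,a.shape[1]+b.shape[1],3),np.uint8); o[:a.shape[0],:a.shape[1]]=a; o[:b.shape[0],a.shape[1]:]=b; cv2.imwrite("pics/fit.png",o)
E
python3 fit.py
```

```text
top [462.1 -94.7] -7.42 err px 144 area 4972
side [465.2 -94.6] -7.36 err px 142 area 4717
```

View pics/fit.png

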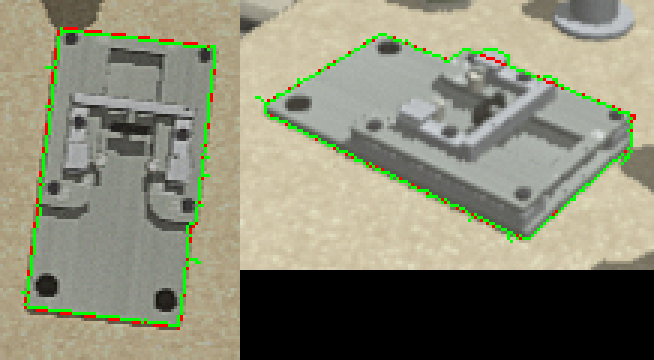

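Run:
```python
from fit import *
a=np.linspace(0,2*np.pi,40,endpoint=False)
d=lambda r,z:np.c_[r*np.cos(a),r*np.sin(a),0*a+z]
H=[np.vstack([d(29,0),d(29,6)]),np.vstack([d(17,6),d(17,78)]),np.vstack([d(17,78),d(5,97)])]
for n,sl in (("top",np.s_[170:210,300:342]),("side",np.s_[168:232,308:352])):
    im=cv2.imread(f"pics/{n}0.png"); hsv=cv2.cvtColor(im,cv2.COLOR_BGR2HSV)
    for th in (45,60):
        m=(hsv[...,1]<th).astype(np.uint8); z=np.zeros_like(m); z[sl]=m[sl]
        cs,_=cv2.findContours(z,0,1); c=max(cs,key=cv2.contourArea); z[:]=0; cv2.drawContours(z,[c],-1,1,-1)
        x,e=fit(n,z,H,[486,71,0],sl); print(n,th,x[:2].round(1),round(e),z.sum())
```

```text
top 45 [485.4  72.9] 25 587
top 60 [485.3  72.6] 205 783
side 45 [487.2  72.6] 370 1202
side 60 [502.4  44.2] 1661 2587
```

Run:
```python
from h import *
from scipy.optimize import least_squares
a=np.linspace(0,2*np.pi,90)
d=lambda r,z:np.c_[r*np.cos(a),r*np.sin(a),0*a+z]
M=np.vstack([d(29,0),d(29,6)])
im=cv2.imread("pics/side2.png")
# sub-pixel bbox read from the network mask and from the crop (x3)
for bb in ((238.5,269.5,234.5),(238.7,270.0,234.7)):
  for z in (33.0,):
    def g(p):
        q=proj("side",M+[p[0],p[1],z]); return [q[:,0].min()-bb[0],q[:,0].max()-bb[1],q[:,1].max()-bb[2]]
    r=least_squares(g,[405,-88]); e=r.x-[404.8,-87.7]; t=np.radians(-7.2)
    print(r.x.round(1),np.round(r.fun,2),"tool x,y offset",(e@[np.cos(t),np.sin(t)]).round(1),(e@[np.sin(t),-np.cos(t)]).round(1))
v=im[210:245,225:285]; cv2.imwrite("pics/fl.png",cv2.resize(v,None,fx=10,fy=10,interpolation=cv2.INTER_NEAREST))
```

```text
[405.4 -85.6] [-0.23  0.23 -0.03] tool x,y offset 0.3 -2.1
[406.4 -85.9] [-0.09  0.09 -0.01] tool x,y offset 1.3 -2.0
```

View pics/fl.png

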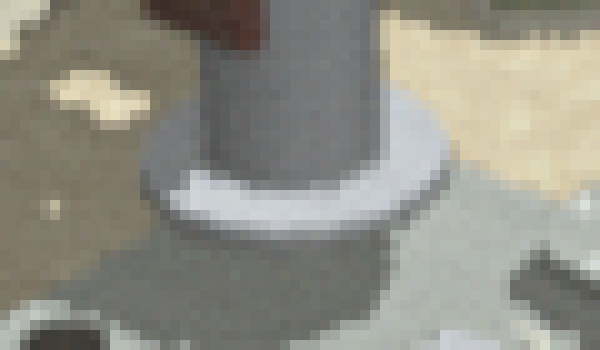

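Emit:
move_arm(rows=[[0, 0.17, 0.5, 0.35, 20], [0, 0, 1.0, 0, 20], [0, 0, 0.6, 0, 20], [0, 0, 0.28, 0, 20], [0, 0, 0, 0, 20], [0, 0, 0, 0, 20], [0, 0, 0, 0, 20]])

```text
t: 9.2
ee_pos: [404.5, -89.6, 49.1]
orientation: [3.135, -0.203, 0.001]
ft_force: [-0.0, -0.0, -1.9]
width: 33.6
grasp_force: 30.0
```

Run:
```python
from h import *
o=get_obs();print(o["ee_pos"],R.from_rotvec(o["orientation"]).as_matrix()[:,0],o["ft_force"],o["moment"])
im=optics.get_image("side"); cv2.imwrite("pics/side3.png",im)
cv2.imwrite("pics/s3.png",cv2.resize(im[200:280,215:325],None,fx=7,fy=7,interpolation=cv2.INTER_CUBIC))
```

```text
[404.53243055 -89.57645861  49.06261106] [ 9.91683164e-01 -1.28702358e-01  4.52298396e-04] [-1.36507150e-03 -1.55215442e-02 -1.86701873e+00] [-0.00622866  0.02227317  0.00131123]
```

View pics/s3.png

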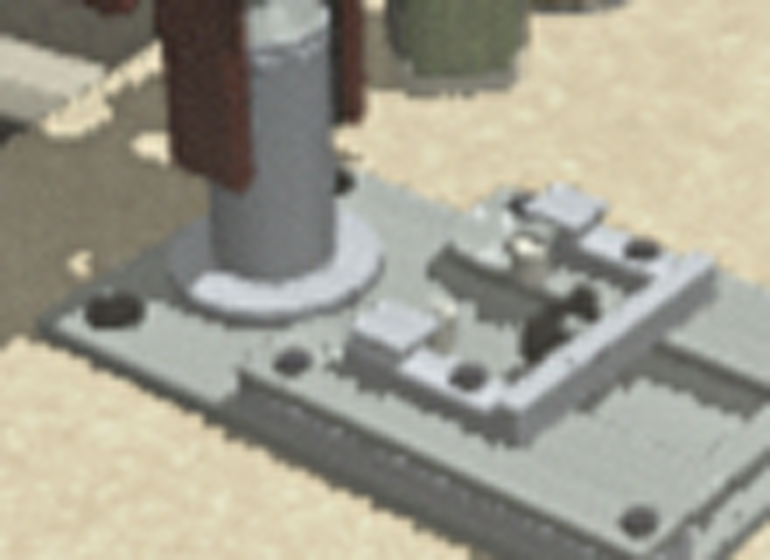

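Side: flange at (275,262) in the crop, centred on the apron in front of the slot with the base plate just below it. I'll advance gently.

Emit:
move_arm(rows=[[0.3, 0, 0, 0, 20], [0.3, 0, 0, 0, 20], [0.3, 0, 0, 0, 20], [0.3, 0, 0, 0, 20], [0.3, 0, 0, 0, 20], [0, 0, 0, 0, 20]])

```text
t: 10.0
ee_pos: [419.5, -91.5, 48.9]
orientation: [3.135, -0.203, 0.0]
ft_force: [0.5, 0.2, -1.9]
width: 33.9
grasp_force: 30.0
```

Emit:
move_arm(rows=[[0.2, 0, 0, 0, 20], [0.2, 0, 0, 0, 20], [0.2, 0, 0, 0, 20], [0.2, 0, 0, 0, 20], [0, 0, 0, 0, 20]])

```text
t: 10.62
ee_pos: [427.4, -92.5, 48.9]
orientation: [3.135, -0.203, 0.0]
ft_force: [-0.6, 0.3, -2.5]
width: 33.7
grasp_force: 30.0
```

Emit:
move_arm(rows=[[0.2, 0, 0, 0, 20], [0.2, 0, 0, 0, 20], [0.2, 0, 0, 0, 20], [0, 0, 0, 0, 20]])

```text
t: 11.12
ee_pos: [433.3, -93.3, 48.9]
orientation: [3.135, -0.203, 0.0]
ft_force: [-0.3, -1.3, -1.8]
width: 33.9
grasp_force: 30.0
```

Emit:
move_arm(rows=[[0.2, 0, 0, 0, 20], [0.2, 0, 0, 0, 20], [0.2, 0, 0, 0, 20], [0, 0, 0, 0, 20]])

```text
t: 11.62
ee_pos: [439.3, -94.1, 48.9]
orientation: [3.135, -0.203, 0.0]
ft_force: [0.4, 0.6, -1.5]
width: 33.7
grasp_force: 30.0
```

Emit:
move_arm(rows=[[0.2, 0, 0, 0, 20], [0.2, 0, 0, 0, 20], [0.2, 0, 0, 0, 20], [0, 0, 0, 0, 20]])

```text
t: 12.12
ee_pos: [445.2, -94.9, 48.9]
orientation: [-3.135, 0.203, -0.0]
ft_force: [0.3, 0.2, -1.7]
width: 33.8
grasp_force: 30.0
```

Emit:
move_arm(rows=[[0.2, 0, 0, 0, 20], [0.2, 0, 0, 0, 20], [0.2, 0, 0, 0, 20], [0, 0, 0, 0, 20]])

```text
t: 12.62
ee_pos: [451.2, -95.6, 48.9]
orientation: [3.135, -0.203, 0.0]
ft_force: [-0.1, 0.6, -2.6]
width: 33.3
grasp_force: 30.0
```

Run:
```python
from h import *
c=np.array([463.5,-97]);t=np.radians(-7.4);ex=np.array([np.cos(t),np.sin(t)]);ey=np.array([-ex[1],ex[0]])
for off in (np.array([0,-2.2]),):
  for p in ((530,240),(440,312)):
    q=np.array(p)/7+[214.5,199.5]; P=atz("side",q,34.5)[:2]+off-c; print((P@ex).round(1),(P@ey).round(1))
print((get_obs()["ee_pos"][:2]-c)@ex)
```

```text
12.4 19.8
15.3 -20.3
-12.385079131172176
```

Emit:
move_arm(rows=[[0.2, 0, 0, 0, 20], [0.2, 0, 0, 0, 20], [0, 0, 0, 0, 20]])

```text
t: 13.0
ee_pos: [455.2, -96.1, 48.9]
orientation: [-3.135, 0.203, -0.0]
ft_force: [1.1, 0.2, -2.3]
width: 33.3
grasp_force: 30.0
```

Emit:
move_arm(rows=[[0.2, 0, 0, 0, 20], [0.2, 0, 0, 0, 20], [0.2, 0, 0, 0, 20], [0.2, 0, 0, 0, 20], [0, 0, 0, 0, 20]])

```text
t: 13.62
ee_pos: [462.1, -96.6, 48.8]
orientation: [-3.134, 0.203, 0.003]
ft_force: [-2.0, 4.3, 0.5]
width: 33.6
grasp_force: 30.0
```

Emit:
move_arm(rows=[[0.1, 0, 0, 0, 20], [0.1, 0, 0, 0, 20], [0.1, 0, 0, 0, 20], [0, 0, 0, 0, 20]])

```text
t: 14.12
ee_pos: [464.2, -96.4, 48.6]
orientation: [-3.134, 0.203, 0.006]
ft_force: [-3.8, 8.0, 1.7]
width: 33.5
grasp_force: 30.0
```

Emit:
move_arm(rows=[[0.1, 0, 0, 0, 20], [0.1, 0, 0, 0, 20], [0.1, 0, 0, 0, 20], [0, 0, 0, 0, 20]])

```text
t: 14.62
ee_pos: [467.0, -96.7, 48.6]
orientation: [-3.133, 0.203, 0.006]
ft_force: [-3.7, 8.2, 1.7]
width: 33.6
grasp_force: 30.0
```

The lateral force of +8 N means the barrel rubs on the slot's right side, so I'll shift left.

Emit:
move_arm(rows=[[0, -0.1, 0, 0, 20], [0, -0.1, 0, 0, 20], [0, 0, 0, 0, 20], [0, 0, 0, 0, 20]])

```text
t: 15.12
ee_pos: [467.2, -95.6, 48.6]
orientation: [-3.135, 0.202, 0.006]
ft_force: [-5.7, 1.8, 2.6]
width: 33.5
grasp_force: 30.0
```

Emit:
move_arm(rows=[[0.1, 0, -0.04, 0, 20], [0.1, 0, 0, 0, 20], [0.1, 0, 0, 0, 20], [0, 0, 0, 0, 20]])

```text
t: 15.62
ee_pos: [469.4, -95.9, 48.7]
orientation: [-3.134, 0.202, 0.009]
ft_force: [-6.1, 1.8, -0.4]
width: 33.8
grasp_force: 30.0
```

Run:
```python
from h import *
o=get_obs();M=R.from_rotvec(o["orientation"]).as_matrix();print(o["ee_pos"],M[:,2],o["ft_force"]@M,o["moment"]@M)
```

```text
[469.38504946 -95.87130457  48.66874068] [-5.43831424e-03  9.64674129e-04 -9.99984747e-01] [-6.28987133 -0.96314247  0.40045302] [ 0.04177061 -1.20670151 -0.01910677]
```

Emit:
move_arm(rows=[[0.1, 0, 0, 0, 20], [0.1, 0, 0, 0, 20], [0.1, 0, 0, 0, 20], [0, 0, 0, 0, 20]])

```text
t: 16.12
ee_pos: [474.7, -96.7, 48.9]
orientation: [-3.135, 0.203, 0.001]
ft_force: [-1.4, 1.6, -9.8]
width: 33.8
grasp_force: 30.0
```

Emit:
move_arm(rows=[[0.1, 0, 0, 0, 20], [0.1, 0, 0, 0, 20], [0.1, 0, 0, 0, 20], [0, 0, 0, 0, 20]])

```text
t: 16.62
ee_pos: [478.9, -97.3, 49.4]
orientation: [3.135, -0.203, 0.003]
ft_force: [2.0, 0.1, -11.2]
width: 33.4
grasp_force: 30.0
```

Emit:
move_arm(rows=[[0.05, 0, 0.05, 0, 20], [0.05, 0, 0, 0, 20], [0, 0, 0, 0, 20]])

```text
t: 17.0
ee_pos: [479.3, -97.3, 49.2]
orientation: [3.135, -0.202, 0.001]
ft_force: [-0.1, 0.5, 0.5]
width: 33.3
grasp_force: 30.0
```

Emit:
move_arm(rows=[[0.05, 0, 0, 0, 20], [0.05, 0, 0, 0, 20], [0, 0, 0, 0, 20]])

```text
t: 17.38
ee_pos: [480.0, -97.4, 49.1]
orientation: [3.135, -0.203, -0.0]
ft_force: [-2.4, 1.5, 6.3]
width: 33.6
grasp_force: 30.0
```

Resistance built to about 6 N, dropped, then the barrel was drawn in (+2 N). It balanced at 479.3 and now stiffly resists, so it has clicked in and is on the pad. I'll ease back to the balance point and release.

Emit:
move_arm(rows=[[-0.04, 0, 0, 0, 20], [0, 0, 0, 0, 20], [0, 0, 0, 0, 20]])

```text
t: 17.75
ee_pos: [479.9, -97.4, 49.1]
orientation: [3.135, -0.203, 0.001]
ft_force: [-1.3, 0.7, 6.0]
width: 33.6
grasp_force: 30.0
```

Emit:
move_arm(rows=[[0, 0, 0, 0, 38], [0, 0, 0, 0, 40], [0, 0, 0, 0, 45], [0, 0, 0, 0, 55], [0, 0, 0, 0, 65], [0, 0, 0, 0, 75], [0, 0, 0, 0, 75], [0, 0, 0, 0, 75]])

```text
t: 18.75
ee_pos: [479.6, -97.3, 48.8]
orientation: [3.135, -0.203, 0.0]
ft_force: [0.0, 0.5, -0.2]
width: 65.9
grasp_force: 0.0
```

Run:
```python
from h import *
o=get_obs();print(o["ee_pos"],o["ft_force"])
im=optics.get_image("side"); cv2.imwrite("pics/side4.png",im)
cv2.imwrite("pics/s4.png",cv2.resize(im[180:280,235:345],None,fx=6,fy=6,interpolation=cv2.INTER_CUBIC))
```

```text
[479.59500722 -97.30807843  48.77587285] [ 0.03645778  0.45455757 -0.21584729]
```

View pics/s4.png

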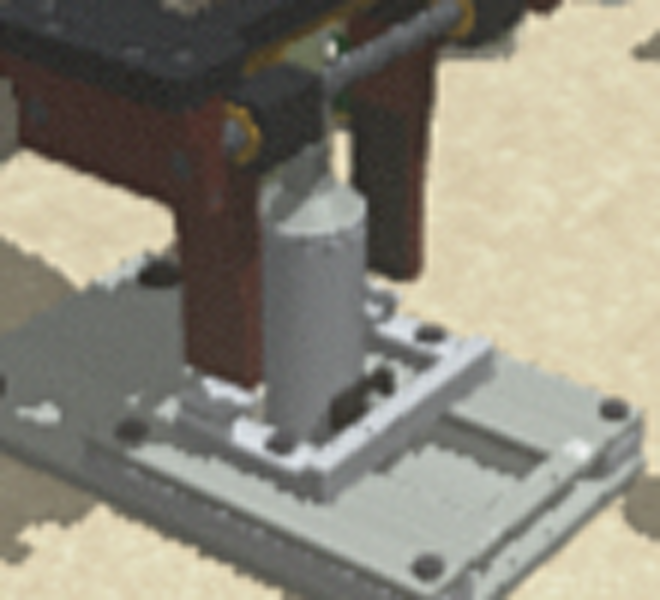

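The barrel stands upright against the black pad at (350,400). I'll withdraw upward and aside, then check from the top.

Emit:
move_arm(rows=[[0, 0, -1, 0, 75], [0, 0, -2, 0, 75], [0, 0, -3, 0, 75], [0, 0, -3, 0, 75], [0, 0, -3, 0, 75], [0, 0, -3, 0, 75], [0, 4, -1, 0, 75], [0, 4, 0, 0, 75], [0, 4, 0, 0, 75], [0, 4, 0, 0, 75]])

```text
t: 20.05
ee_pos: [458.7, -257.2, 209.7]
orientation: [3.135, -0.202, 0.001]
ft_force: [-0.0, 0.3, 0.4]
width: 65.6
grasp_force: 0.0
```

Emit:
move_arm(rows=[[0, 4, 0, 0, 75], [0, 4, 0, 0, 75], [0, 4, 0, 0, 75], [0, 0, 0, 0, 75], [0, 0, 0, 0, 75]])

```text
t: 20.68
ee_pos: [443.2, -374.4, 208.9]
orientation: [-3.134, 0.203, 0.0]
ft_force: [0.0, 0.3, 0.7]
width: 65.8
grasp_force: 0.0
```

Run:
```python
from h import *
out=[]
for n,(u,v) in (("top",(340,140)),("side",(215,175))):
    im=optics.get_image(n); cv2.imwrite(f"pics/{n}5.png",im)
    out.append(cv2.resize(im[v:v+125,u:u+125],None,fx=3.2,fy=3.2,interpolation=cv2.INTER_CUBIC))
    for l in ("barrel","tall_spice","small_tin","spice_jar","tablet_box"):
        print(n,l,[(round(d["conf"],2),np.round(d["point"])) for d in spotter.find_in(n,l)[:1]])
cv2.imwrite("pics/e.png",np.hstack(out))
c=np.array([463.5,-97]);t=np.radians(-7.4)
for xh in (10,16,20):
    P=[*(c+xh*np.array([np.cos(t),np.sin(t)])+[0,2.4]),105]; print(xh,proj("top",P)[0]-[340,140],proj("side",P)[0]-[215,175])
```

```text
top barrel [(0.87, array([402., 189.]))]
top tall_spice [(0.79, array([261., 236.]))]
top small_tin [(0.82, array([296., 243.]))]
top spice_jar [(0.63, array([335., 244.]))]
top tablet_box [(0.92, array([234., 190.]))]
side barrel [(0.71, array([284., 230.]))]
side tall_spice [(0.65, array([315., 166.]))]
side small_tin [(0.46, array([286., 252.]))]
side spice_jar [(0.93, array([279., 185.]))]
side tablet_box [(0.73, array([278., 186.]))]
10 [68.36135223 51.54511639] [67.09176482 28.02660062]
16 [68.72803592 48.40586352] [69.85258223 29.04608096]
20 [68.97233408 46.31437773] [71.7065341  29.73068527]
```

View pics/e.png

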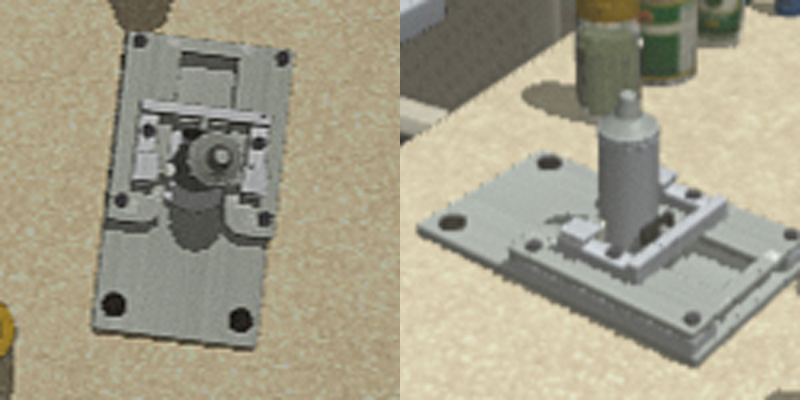

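The barrel's axis sits at holder x ≈ 15–18 mm, held stable after release. The only free rest position there is inside the catch. The bystanders are where they were and the robot is clear.

```bash
python3 -c "
from h import *
print(close_job())"
```

```text
the job is handed in; nothing more can be done
None
```

The barrel is upright in the slot and, by feel, clicked past the rollers onto the pad. I could not read the pad's travel directly. It is released, the other things are where they stood, and the job was handed in after about 21 s.

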